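Click the specimen box lid shut all round

TASK

The lid of the white specimen box is on, but its four blue rim sections are still sprung up: press each one down with the fingertips until it clicks and stays shut, so that the rim is closed all the way round. Do not pick up, tip or push the box away from its place, and leave the other things on the shelf alone.

Things in the scene. Friction and masses are not known exactly. Their poses are not given: they have to be found in the camera images.
- specimen_box: white plastic box of stones, 100 mm (its x) by 140 mm (its y), 45 mm tall when shut, about 0.7 kg, loose on the shelf. Origin: centre of its underside; z up. The lid is on: clear centre panel (56 x 96 mm, top 44 mm above the shelf), four fixed white corners at that height, and a blue hinged rim section along each side, slanting up until pressed shut
- rim_front (a joint): blue rim section on the box's -x side, a flap 94 mm long, 26 mm from hinge to outer edge, 4 mm thick; hinge line 28 mm from the box's centre, 43 mm above its underside. Rad: about 0 = sprung open, sloping up outwards 0.35 rad (outer edge 9 mm higher than shut); 0.35 = shut, level, top 45 mm above the underside, a hard stop. Let go before half way (0.175) it springs up; past that it snaps shut and stays
- rim_front_press (a point): point on the top face of the rim_front flap, midway along it, 7 mm in from its outer edge (19 mm from the hinge line), a good place to press; it moves with the flap: about 51.5 mm above the shelf when open, 45 mm when shut. Here the flap resists a slow push with up to about 7 N before it clicks, a quick one with more (15 N)
- rim_back (a joint): blue rim section on the box's +x side, a flap 94 mm long, 26 mm from hinge to outer edge, 4 mm thick; hinge line 28 mm from the box's centre, 43 mm above its underside. Rad: about 0 = sprung open, sloping up outwards 0.35 rad (outer edge 9 mm higher than shut); 0.35 = shut, level, top 45 mm above the underside, a hard stop. Let go before half way (0.175) it springs up; past that it snaps shut and stays
- rim_back_press (a point): point on the top face of the rim_back flap, midway along it, 7 mm in from its outer edge (19 mm from the hinge line), a good place to press; it moves with the flap: about 51.5 mm above the shelf when open, 45 mm when shut. Here the flap resists a slow push with up to about 7 N before it clicks, a quick one with more (15 N)
- rim_left (a joint): blue rim section on the box's +y side, a flap 54 mm long, 26 mm from hinge to outer edge, 4 mm thick; hinge line 48 mm from the box's centre, 43 mm above its underside. Rad: about 0 = sprung open, sloping up outwards 0.35 rad (outer edge 9 mm higher than shut); 0.35 = shut, level, top 45 mm above the underside, a hard stop. Let go before half way (0.175) it springs up; past that it snaps shut and stays
- rim_left_press (a point): point on the top face of the rim_left flap, midway along it, 7 mm in from its outer edge (19 mm from the hinge line), a good place to press; it moves with the flap: about 51.5 mm above the shelf when open, 45 mm when shut. Here the flap resists a slow push with up to about 7 N before it clicks, a quick one with more (15 N)
- rim_right (a joint): blue rim section on the box's -y side, a flap 54 mm long, 26 mm from hinge to outer edge, 4 mm thick; hinge line 48 mm from the box's centre, 43 mm above its underside. Rad: about 0 = sprung open, sloping up outwards 0.35 rad (outer edge 9 mm higher than shut); 0.35 = shut, level, top 45 mm above the underside, a hard stop. Let go before half way (0.175) it springs up; past that it snaps shut and stays
- rim_right_press (a point): point on the top face of the rim_right flap, midway along it, 7 mm in from its outer edge (19 mm from the hinge line), a good place to press; it moves with the flap: about 51.5 mm above the shelf when open, 45 mm when shut. Here the flap resists a slow push with up to about 7 N before it clicks, a quick one with more (15 N)
- saucer: green glass saucer of small garnets, 116 mm across, 18 mm tall, loose; origin at the centre of its underside. Bystander
- desert_rose: desert rose crystal, sandy cluster of blades about 85 mm across and 65 mm tall, loose; origin at the centre of its underside. Bystander
- caliper: stainless steel digital caliper lying flat, 230 mm along its y, up to 70 mm wide at the jaws, 13 mm tall, loose; origin under the middle of its beam. Bystander
- display_block: wooden display block 60 x 70 x 35 mm with an orange carnelian cabochon on top (46 mm tall in all), loose; origin at the centre of its underside. Bystander
Mind the look-alikes: they are no part of the job. What is shaped like the specimen_box but yellow is not meant.

How it is judged:
At the end, for the whole second after the job is handed in: All four rim sections are clicked shut (joint above 0.30 of 0.35 rad), the box stands level (within 0.05 rad) and at rest within 30 mm of where it began, and saucer, crystal, caliper and display block are within 20 mm of where they began (value of joint each of rim_front, rim_back, rim_left, rim_right above 0.3 rad and distance of specimen_box from where it was at the start of the episode below 0.03 m and angle between specimen_box's own z axis and vertical below 0.05 rad and linear speed of specimen_box below 0.01 m/s and distance of each of saucer, desert_rose, caliper, display_block from where it was at the start of the episode below 0.02 m); the robot touches nothing.
It fails at once if the box is lifted (more than 10 mm off the shelf) (height (world z) of specimen_box above 0.01 m).
It fails at once if the box is tipped (more than 0.2 rad) (angle between specimen_box's own z axis and vertical above 0.2 rad).
It fails at once if the box is pushed more than 40 mm from its place (distance of specimen_box from where it was at the start of the episode above 0.04 m).
It fails at once if another thing on the shelf (saucer, crystal, caliper, display block) is moved more than 20 mm or lifted (distance of any of saucer, desert_rose, caliper, display_block from where it was at the start of the episode above 0.02 m).
It also fails if it takes over 54 s, if anything falls off the work surface, if the arm or the gripper's body presses on something with over 40 N, if the wrist force passes 120 N, or if a joint passes its speed limit or range.

ROBOT

A 7-joint arm with a two-finger parallel gripper is mounted at the origin on the work surface. World frame = base frame: x ahead of the robot, y to its left, z up, the work surface at z = 0. Lengths are in m, angles in rad, forces in N, time in s.
With the tool pointing down it reaches from about 0.35 to 0.9 m from the base axis. Payload 8.1 kg.
Tool frame: the origin (TCP) lies at the very end of the fingers, on their centre line; the grasp point (between the pads) lies grip_point_offset behind it (grip_point_offset is the distance from the TCP to the grasp point, in m); z points along the fingers, y is the direction in which the jaws open and shut (so a half turn about z gives the same grasp; the last joint's range is limited). The gripper opens to 92 mm and grips with 3 to 60 N. Pads are 19 mm wide; open, the fingers measure 130 mm over their backs; the gripper's body (75 mm by 190 mm) begins 47 mm behind the grasp point.
Start: joints at [-1.45, 0.434, 0.025, 1.573, -0.012, 1.134, -0.075], TCP at [0.139, 0.609, 0.227] pointing down, gripper open.
Joint ranges: [-2.62, 2.62], [-0.44, 2.09], [-1.27, 1.32], [0.08, 2.57], [-1.32, 4.46], [0.12, 2], [-2.74, 2.74]. Speed limits (rad/s): [2.22, 2.22, 3.01, 3.01, 3.14, 3.14, 3.14].

INTERFACE

Orientations are given as a rotation vector (axis times angle).
In Python, from cell import * gives the robot as it stands.
- The arm moves only by the tool drive_tool, never from a script. Its argument "increments" is a list of rows, each an object of numbers: "grip": the gripper's target within -1 to 1 (shut at 1, half-way at 0, fully open at -1); "tx", "ty", "tz": the shift along the world's x, y, z normalised to -1 to 1, where 1 is 400 mm; "turn": the turn about the world's z normalised to -1 to 1, where 1 is 60 degrees. In form: [{"grip": .., "tx": .., "ty": .., "tz": .., "turn": ..}, ...]. A call has 1 to 20 rows; each row is the pose to reach, as a shift and turn from the pose measured when the call began; what a row does not reach only later rows make up. A row lasts 1/10 s, in which the tool goes at most 50 mm and 8.59 degrees, less where a joint would pass 70% of its speed; a pose out of reach is approached as far as the arm can. A call with a number of a shift or a turn outside -1 to 1 is refused whole. A call with a gripper value outside its range is refused whole. The fingers move at their own pace and stop on an object; "newtons" is the grip in N (left out, the last holds). Time passes only in rows, so rows that repeat a pose let the fingers close. It gives the time, the measured TCP pose, the force and the opening at its end, in the units of the state.
- observe(): the state, without advancing time (a new reading comes with each control period).
- get_image(name): name is "scene" or "top"; returns the picture (384x512x3 uint8, red, green, blue); there is no depth.
- camera_info(name): a dict with "fx", "fy", "cx", "cy" (pixels), "eye" and "rotation" of the camera in the world. Camera axes: x right, y down, z forward; pixel columns grow to the right and rows downward; lengths in m; the calibration is good to about 2 mm. A picture is of the moment at which its call begins. camera_info takes no time and is no camera call.
- sign_off(): hands the job in, once; it reports no verdict.
The state is a dict: "clock": time; "joints": joint angles; "dq": joint speeds; "joint_efforts": joint torques, N m; "position": TCP position; "ee_rot": TCP orientation; "force": force on the tool from outside, world axes, zero at the start; "ft_torque": the same for the moment, N m; "width": opening from 0.0 (shut) to 1.0 (fully open).
Only numpy, scipy, OpenCV 4.12 (cv2) and the standard library are available. Lean on these libraries where they do the work, as an engineer would, in place of code of your own. Each camera call takes 0.05 s, during which the arm holds its last target. There are 200 camera calls.

## Working session

There is one attempt and no reset: what is moved stays moved. The work goes in short steps, Python scripts to look and compute and a tool call to move; the robot and the scene stay as the last step left them, time stands still between calls to the robot, and variables do not carry over. Pictures are saved under pics/ and viewed, about 8 in all and at most 12, crops included, and the job is handed in when it is done.

Besides the shell and the picture viewer there is one more tool, called after "Request:" by a JSON object that holds its "api" and its "payload". drive_tool: Moves the arm, as the interface text tells. Its arguments: {"type":"object","properties":{"increments":{"type":"array","items":{"type":"object","properties":{"grip":{"type":"number"},"tx":{"type":"number"},"ty":{"type":"number"},"tz":{"type":"number"},"turn":{"type":"number"}}}},"newtons":{"type":"number"}},"required":["increments"]}

```bash
mkdir -p pics; ls; python3 - <<'E'
from cell import *
import cv2
for n in("scene","top"):
    cv2.imwrite(f"pics/{n}0.png",get_image(n)[:,:,::-1]); print(camera_info(n))
s=observe();print({k:s[k] for k in("clock","position","ee_rot","force","width")})
E
```

```text
pics
{'fx': 456.32855105265895, 'fy': 456.32855105265895, 'cx': 263.39591355388507, 'cy': 192.87398661693643, 'eye': array([1.06483526, 0.51144482, 0.83042476]), 'rotation': array([-0.99226508, -2.50626463,  0.99851942])}
{'fx': 462.0839643703202, 'fy': 462.0839643703202, 'cx': 255.62523301647536, 'cy': 202.23358717878546, 'eye': array([ 0.32639135, -0.00479876,  1.35675612]), 'rotation': array([-2.16609127,  2.10859911, -0.21179388])}
{'clock': 0.1, 'position': array([0.13864892, 0.60896944, 0.22604574]), 'ee_rot': array([-3.50837065e-01, -3.12190867e+00,  2.18468552e-03]), 'force': array([ 1.30737312,  0.49639522, -0.56726922]), 'width': 0.9983511153294615}
```

View pics/top0.png

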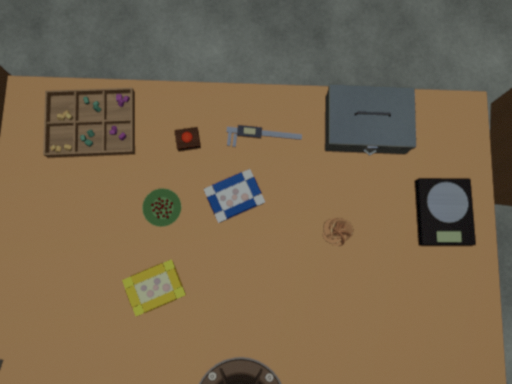

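View pics/scene0.png

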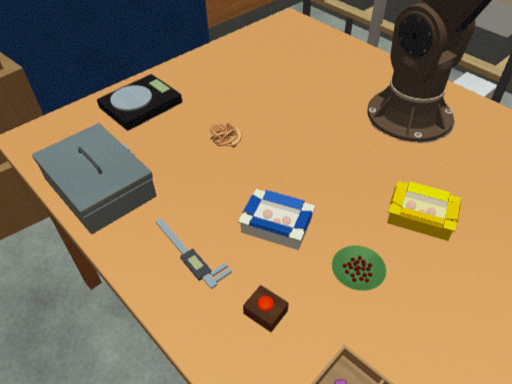

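The top view shows two boxes of the same shape: one with a blue rim at top (234,195) and scene (277,217), and one with a yellow rim at top (153,287) and scene (425,208). The blue-rimmed white box is the one described, so I'll measure it and confirm in a crop.

```bash
cat > h.py <<'E'
from cell import *
import cv2, numpy as np
def ray(n,uv,z):
    c=camera_info(n); R=cv2.Rodrigues(np.array(c["rotation"]))[0]
    uv=np.atleast_2d(uv).astype(float)
    d=np.c_[(uv[:,0]-c["cx"])/c["fx"],(uv[:,1]-c["cy"])/c["fy"],np.ones(len(uv))]@R.T
    e=np.array(c["eye"]); return e+d*((z-e[2])/d[:,2])[:,None]
def masks(im):
    h=cv2.cvtColor(im,cv2.COLOR_RGB2HSV)
    blue=cv2.inRange(h,(105,130,50),(130,255,255)); white=cv2.inRange(h,(0,0,185),(179,40,255))
    return blue,white
E
python3 - <<'E'
from h import *
for n,(a,b,c,d) in {"top":(195,160,80,70),"scene":(225,170,100,85)}.items():
    im=get_image(n); bl,wh=masks(im)
    roi=np.zeros_like(wh); roi[b:b+d,a:a+c]=1
    for nm,m,z in(("blue",bl,.048),("white",wh,.044)):
        k,_,st,ce=cv2.connectedComponentsWithStats(m*roi,connectivity=4)
        for i in range(1,k):
            if st[i,4]>12: print(n,nm,st[i,4],ce[i].round(1),ray(n,ce[i],z)[0].round(4))
    cv2.imwrite(f"pics/{n}1.png",cv2.resize(im[b:b+d,a:a+c,::-1],None,fx=7,fy=7,interpolation=2))
E
```

```text
top blue 222 [228.3 182.2] [0.6184 0.0524 0.048 ]
top blue 125 [253.2 186.3] [ 0.6081 -0.0201  0.048 ]
top blue 127 [214.2 203.1] [0.5556 0.0906 0.048 ]
top blue 238 [239.8 207.8] [0.5441 0.0167 0.048 ]
scene blue 367 [283.  199.5] [0.5454 0.0163 0.048 ]
scene blue 186 [252.  204.7] [ 0.6086 -0.021   0.048 ]
scene blue 214 [302.9 219.5] [0.5556 0.0897 0.048 ]
scene blue 395 [270.  226.2] [0.6223 0.0533 0.048 ]
scene white 65 [259.  193.4] [ 0.5703 -0.0392  0.044 ]
scene white 529 [277.1 211.9] [0.5795 0.0318 0.044 ]
scene white 73 [307.7 207.2] [0.5183 0.0698 0.044 ]
scene white 93 [245.  218.3] [ 0.6454 -0.0043  0.044 ]
scene white 116 [296.7 233.4] [0.5917 0.1056 0.044 ]
```

View pics/top1.png

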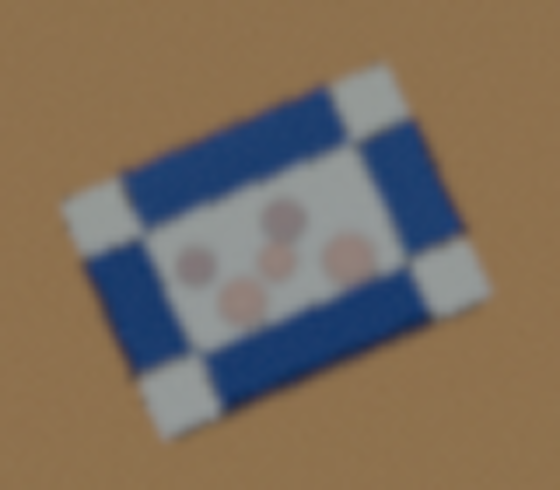

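View pics/scene1.png

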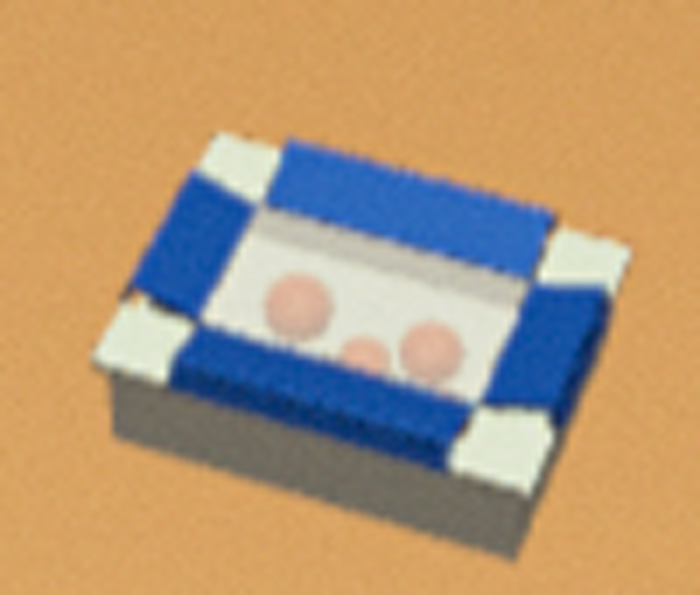

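The crops confirm the target: blue flaps, white corners, flaps sprung up. The scene corners give a centre of (.5814,.033) and a corner spacing of 121 mm against 118 mm expected. The top flaps give (.5816,.035). I'll use centre (.5815,.034) and yaw 25.5°. I'll turn the shut fingers to the box's axes and come in above it.

Request:
{"api": "drive_tool", "payload": {"increments": [{"grip": 1, "tx": 0.95, "ty": -1, "tz": -0.15, "turn": 0.64}, {"grip": 1, "tx": 0.95, "ty": -1, "tz": -0.15, "turn": 0.64}, {"grip": 1, "tx": 0.95, "ty": -1, "tz": -0.15, "turn": 0.64}, {"grip": 1, "tx": 0.95, "ty": -1, "tz": -0.15, "turn": 0.64}, {"grip": 1, "tx": 0.95, "ty": -1, "tz": -0.15, "turn": 0.64}, {"grip": 1, "tx": 0.95, "ty": -1, "tz": -0.15, "turn": 0.64}, {"grip": 1, "tx": 0.95, "ty": -1, "tz": -0.15, "turn": 0.64}, {"grip": 1, "tx": 0.95, "ty": -1, "tz": -0.15, "turn": 0.64}, {"grip": 1, "tx": 0.95, "ty": -1, "tz": -0.15, "turn": 0.64}, {"grip": 1, "tx": 0.95, "ty": -1, "tz": -0.15, "turn": 0.64}, {"grip": 1, "tx": 0.95, "ty": -1, "tz": -0.15, "turn": 0.64}, {"grip": 1, "tx": 0.95, "ty": -1, "tz": -0.15, "turn": 0.64}, {"grip": 1, "tx": 0.95, "ty": -1, "tz": -0.15, "turn": 0.64}, {"grip": 1, "tx": 0.95, "ty": -1, "tz": -0.15, "turn": 0.64}, {"grip": 1, "tx": 0.95, "ty": -1, "tz": -0.15, "turn": 0.64}, {"grip": 1, "tx": 0.95, "ty": -1, "tz": -0.15, "turn": 0.64}]}}

```text
clock: 1.8
position: [0.5178, 0.2107, 0.1665]
ee_rot: [-0.699, 3.062, -0.0]
force: [-0.5, 0.9, 0.2]
width: 0.005
```

Request:
{"api": "drive_tool", "payload": {"increments": [{"grip": 1, "tx": 0.087, "ty": -0.29, "tz": -0.1}, {"grip": 1, "tx": 0.087, "ty": -0.29, "tz": -0.15}, {"grip": 1, "tx": 0.087, "ty": -0.29, "tz": -0.22}, {"grip": 1, "tx": 0.087, "ty": -0.29, "tz": -0.25}, {"grip": 1, "tx": 0.087, "ty": -0.29, "tz": -0.25}, {"grip": 1, "tx": 0.087, "ty": -0.29, "tz": -0.25}]}}

```text
invalid input
```

```bash
python3 - <<'E'
from h import *
s=observe();print(s["clock"],s["position"],s["force"])
im=get_image("scene")[150:270,200:360,::-1]
cv2.imwrite("pics/a.png",cv2.resize(im,None,fx=5,fy=5,interpolation=2))
E
```

```text
1.8 [0.51778889 0.21071417 0.16645997] [-0.51170662  0.92173579  0.18680207]
```

View pics/a.png

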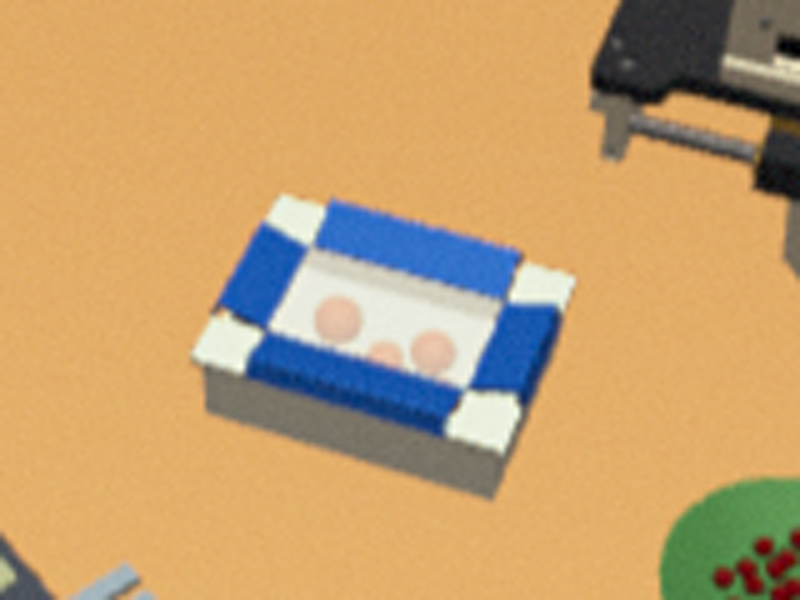

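The move was refused, probably because the rows left out "turn". The picture shows the arm still off to the upper right of the crop and the box untouched. I'll repeat it with every field filled in.

Request:
{"api": "drive_tool", "payload": {"increments": [{"grip": 1, "tx": 0.087, "ty": -0.29, "tz": -0.1, "turn": 0}, {"grip": 1, "tx": 0.087, "ty": -0.29, "tz": -0.15, "turn": 0}, {"grip": 1, "tx": 0.087, "ty": -0.29, "tz": -0.22, "turn": 0}, {"grip": 1, "tx": 0.087, "ty": -0.29, "tz": -0.25, "turn": 0}, {"grip": 1, "tx": 0.087, "ty": -0.29, "tz": -0.25, "turn": 0}, {"grip": 1, "tx": 0.087, "ty": -0.29, "tz": -0.25, "turn": 0}]}}

```text
clock: 2.45
position: [0.5528, 0.0957, 0.0669]
ee_rot: [-0.701, 3.062, 0.0]
force: [0.5, -0.4, -0.0]
width: 0.001
```

```bash
python3 - <<'E'
from h import *
s=observe();print(s["clock"],s["position"],s["force"])
im=get_image("scene")[150:270,200:360,::-1]
cv2.imwrite("pics/b.png",cv2.resize(im,None,fx=5,fy=5,interpolation=2))
E
```

```text
2.45 [0.55277802 0.09568039 0.06694493] [ 0.54699738 -0.40961845 -0.026711  ]
```

View pics/b.png

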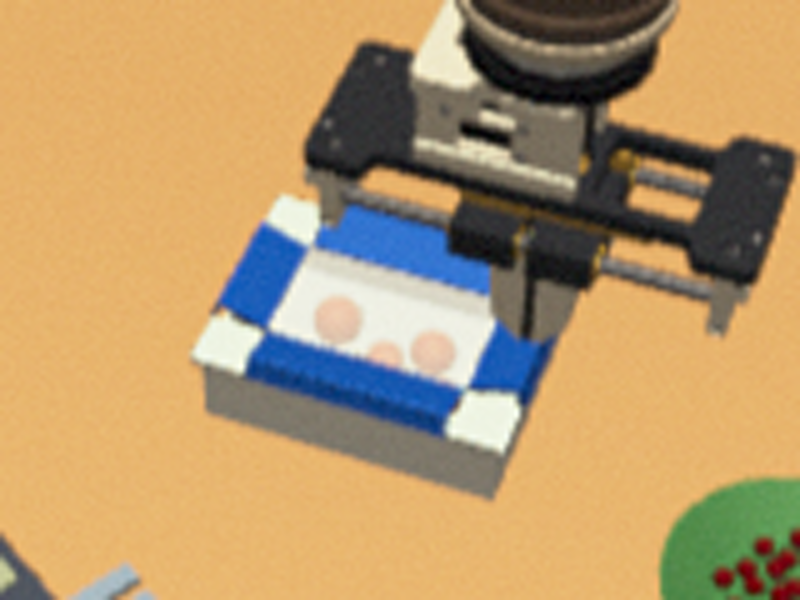

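The closed fingertips hang over the left flap, at about (530,335) in the crop. I'll press slowly to a hair below 45 mm.

Request:
{"api": "drive_tool", "payload": {"increments": [{"grip": 1, "tx": 0, "ty": 0, "tz": -0.02, "turn": 0}, {"grip": 1, "tx": 0, "ty": 0, "tz": -0.03, "turn": 0}, {"grip": 1, "tx": 0, "ty": 0, "tz": -0.034, "turn": 0}, {"grip": 1, "tx": 0, "ty": 0, "tz": -0.038, "turn": 0}, {"grip": 1, "tx": 0, "ty": 0, "tz": -0.042, "turn": 0}, {"grip": 1, "tx": 0, "ty": 0, "tz": -0.046, "turn": 0}, {"grip": 1, "tx": 0, "ty": 0, "tz": -0.05, "turn": 0}, {"grip": 1, "tx": 0, "ty": 0, "tz": -0.053, "turn": 0}, {"grip": 1, "tx": 0, "ty": 0, "tz": -0.056, "turn": 0}, {"grip": 1, "tx": 0, "ty": 0, "tz": -0.056, "turn": 0}, {"grip": 1, "tx": 0, "ty": 0, "tz": -0.056, "turn": 0}]}}

```text
clock: 3.6
position: [0.5533, 0.0958, 0.0453]
ee_rot: [-0.701, 3.06, 0.0]
force: [-0.9, -1.0, 5.0]
width: 0.004
```

Left flap: z is 45.3 mm with 5 N of contact, which means it is past the click. Next is the back flap at (.624,.054): lift, move over, press, hold.

Request:
{"api": "drive_tool", "payload": {"increments": [{"grip": 1, "tx": 0, "ty": 0, "tz": 0.06, "turn": 0}, {"grip": 1, "tx": 0, "ty": 0, "tz": 0.06, "turn": 0}, {"grip": 1, "tx": 0.176, "ty": -0.104, "tz": 0.06, "turn": 0}, {"grip": 1, "tx": 0.176, "ty": -0.104, "tz": 0.06, "turn": 0}, {"grip": 1, "tx": 0.176, "ty": -0.104, "tz": 0.06, "turn": 0}, {"grip": 1, "tx": 0.176, "ty": -0.104, "tz": 0.04, "turn": 0}, {"grip": 1, "tx": 0.176, "ty": -0.104, "tz": 0.025, "turn": 0}, {"grip": 1, "tx": 0.176, "ty": -0.104, "tz": 0.02, "turn": 0}, {"grip": 1, "tx": 0.176, "ty": -0.104, "tz": 0.015, "turn": 0}, {"grip": 1, "tx": 0.176, "ty": -0.104, "tz": 0.011, "turn": 0}, {"grip": 1, "tx": 0.176, "ty": -0.104, "tz": 0.007, "turn": 0}, {"grip": 1, "tx": 0.176, "ty": -0.104, "tz": 0.003, "turn": 0}, {"grip": 1, "tx": 0.176, "ty": -0.104, "tz": 0, "turn": 0}, {"grip": 1, "tx": 0.176, "ty": -0.104, "tz": -0.003, "turn": 0}, {"grip": 1, "tx": 0.176, "ty": -0.104, "tz": -0.003, "turn": 0}, {"grip": 1, "tx": 0.176, "ty": -0.104, "tz": -0.003, "turn": 0}]}}

```text
clock: 5.2
position: [0.6231, 0.0543, 0.0451]
ee_rot: [-0.701, 3.061, 0.001]
force: [-6.6, 0.7, 14.6]
width: 0.003
```

```bash
python3 - <<'E'
from h import *
im=get_image("scene")[150:270,200:360,::-1]
cv2.imwrite("pics/c.png",cv2.resize(im,None,fx=5,fy=5,interpolation=2))
E
```

```text
(no output)
```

View pics/c.png

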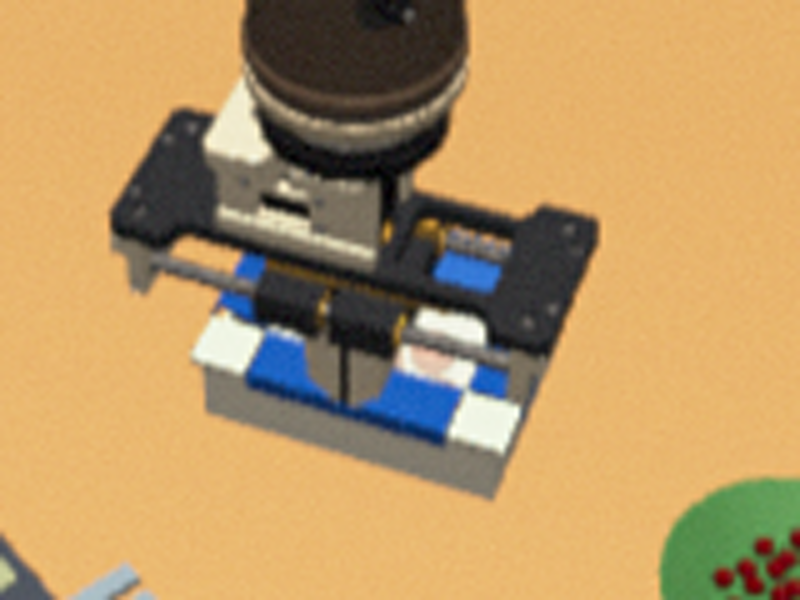

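The back flap now lies level under the fingertips, at about (350,390), and the box has not moved. Next is the right flap at (.610,-.0265).

Request:
{"api": "drive_tool", "payload": {"increments": [{"grip": 1, "tx": 0, "ty": 0, "tz": 0.06, "turn": 0}, {"grip": 1, "tx": 0, "ty": 0, "tz": 0.06, "turn": 0}, {"grip": 1, "tx": -0.032, "ty": -0.202, "tz": 0.06, "turn": 0}, {"grip": 1, "tx": -0.032, "ty": -0.202, "tz": 0.06, "turn": 0}, {"grip": 1, "tx": -0.032, "ty": -0.202, "tz": 0.06, "turn": 0}, {"grip": 1, "tx": -0.032, "ty": -0.202, "tz": 0.04, "turn": 0}, {"grip": 1, "tx": -0.032, "ty": -0.202, "tz": 0.025, "turn": 0}, {"grip": 1, "tx": -0.032, "ty": -0.202, "tz": 0.02, "turn": 0}, {"grip": 1, "tx": -0.032, "ty": -0.202, "tz": 0.015, "turn": 0}, {"grip": 1, "tx": -0.032, "ty": -0.202, "tz": 0.011, "turn": 0}, {"grip": 1, "tx": -0.032, "ty": -0.202, "tz": 0.007, "turn": 0}, {"grip": 1, "tx": -0.032, "ty": -0.202, "tz": 0.003, "turn": 0}, {"grip": 1, "tx": -0.032, "ty": -0.202, "tz": 0, "turn": 0}, {"grip": 1, "tx": -0.032, "ty": -0.202, "tz": -0.002, "turn": 0}, {"grip": 1, "tx": -0.032, "ty": -0.202, "tz": -0.002, "turn": 0}, {"grip": 1, "tx": -0.032, "ty": -0.202, "tz": -0.002, "turn": 0}]}}

```text
clock: 6.85
position: [0.6101, -0.0257, 0.0452]
ee_rot: [-0.702, 3.061, 0.002]
force: [-4.1, 1.6, 11.7]
width: 0.003
```

Request:
{"api": "drive_tool", "payload": {"increments": [{"grip": 1, "tx": 0, "ty": 0, "tz": 0.06, "turn": 0}, {"grip": 1, "tx": 0, "ty": 0, "tz": 0.06, "turn": 0}, {"grip": 1, "tx": -0.178, "ty": 0.099, "tz": 0.06, "turn": 0}, {"grip": 1, "tx": -0.178, "ty": 0.099, "tz": 0.06, "turn": 0}, {"grip": 1, "tx": -0.178, "ty": 0.099, "tz": 0.06, "turn": 0}, {"grip": 1, "tx": -0.178, "ty": 0.099, "tz": 0.04, "turn": 0}, {"grip": 1, "tx": -0.178, "ty": 0.099, "tz": 0.025, "turn": 0}, {"grip": 1, "tx": -0.178, "ty": 0.099, "tz": 0.02, "turn": 0}, {"grip": 1, "tx": -0.178, "ty": 0.099, "tz": 0.015, "turn": 0}, {"grip": 1, "tx": -0.178, "ty": 0.099, "tz": 0.011, "turn": 0}, {"grip": 1, "tx": -0.178, "ty": 0.099, "tz": 0.007, "turn": 0}, {"grip": 1, "tx": -0.178, "ty": 0.099, "tz": 0.003, "turn": 0}, {"grip": 1, "tx": -0.178, "ty": 0.099, "tz": 0, "turn": 0}, {"grip": 1, "tx": -0.178, "ty": 0.099, "tz": -0.002, "turn": 0}, {"grip": 1, "tx": -0.178, "ty": 0.099, "tz": -0.002, "turn": 0}, {"grip": 1, "tx": -0.178, "ty": 0.099, "tz": -0.002, "turn": 0}]}}

```text
clock: 8.45
position: [0.5393, 0.0138, 0.0451]
ee_rot: [-0.702, 3.06, 0.002]
force: [-3.3, 0.6, 10.7]
width: 0.001
```

Request:
{"api": "drive_tool", "payload": {"increments": [{"grip": 1, "tx": 0, "ty": 0, "tz": 0.12, "turn": 0}, {"grip": 1, "tx": 0, "ty": 0, "tz": 0.24, "turn": 0}, {"grip": 1, "tx": 0, "ty": 0.12, "tz": 0.36, "turn": 0}, {"grip": 1, "tx": -0.1, "ty": 0.24, "tz": 0.4, "turn": 0}, {"grip": 1, "tx": -0.2, "ty": 0.36, "tz": 0.4, "turn": 0}, {"grip": 1, "tx": -0.3, "ty": 0.48, "tz": 0.4, "turn": 0}, {"grip": 1, "tx": -0.4, "ty": 0.6, "tz": 0.4, "turn": 0}, {"grip": 1, "tx": -0.5, "ty": 0.7, "tz": 0.4, "turn": 0}, {"grip": 1, "tx": -0.6, "ty": 0.8, "tz": 0.4, "turn": 0}, {"grip": 1, "tx": -0.6, "ty": 0.9, "tz": 0.4, "turn": 0}, {"grip": 1, "tx": -0.6, "ty": 0.9, "tz": 0.4, "turn": 0}, {"grip": 1, "tx": -0.6, "ty": 0.9, "tz": 0.4, "turn": 0}, {"grip": 1, "tx": -0.6, "ty": 0.9, "tz": 0.4, "turn": 0}]}}

```text
clock: 9.75
position: [0.298, 0.3754, 0.205]
ee_rot: [-0.708, 3.059, 0.003]
force: [1.4, -1.6, -0.1]
width: -0.0
```

```bash
python3 - <<'E'
from h import *
s=observe();print(s["clock"],s["position"],s["force"])
for n,(a,b,c,d) in {"top":(195,160,80,70),"scene":(225,170,100,85)}.items():
    im=get_image(n); bl,wh=masks(im)
    roi=np.zeros_like(wh); roi[b:b+d,a:a+c]=1
    for nm,m,z in(("blue",bl,.045),("white",wh,.044)):
        k,_,st,ce=cv2.connectedComponentsWithStats(m*roi,connectivity=4)
        for i in range(1,k):
            if st[i,4]>40: print(n,nm,st[i,4],ce[i].round(1),ray(n,ce[i],z)[0].round(4))
    cv2.imwrite(f"pics/{n}f.png",cv2.resize(im[b:b+d,a:a+c,::-1],None,fx=7,fy=7,interpolation=2))
    if n=="top": # bystander change
        o=cv2.imread("pics/top0.png")[:,:,::-1]; df=(cv2.absdiff(im,o).max(2)>50).astype(np.uint8)
        k,_,st,_=cv2.connectedComponentsWithStats(df); print([list(map(int,x)) for x in st[1:] if x[4]>8])
E
```

```text
9.75 [0.2980027  0.3753838  0.20501283] [ 1.38228752 -1.59648303 -0.14272525]
top blue 200 [228.1 182.4] [0.6182 0.0531 0.045 ]
top blue 115 [253.2 186.7] [ 0.6076 -0.0201  0.045 ]
top blue 118 [214.5 203.5] [0.555 0.09  0.045]
top blue 225 [239.6 208.1] [0.5438 0.0174 0.045 ]
[[0, 258, 140, 126, 11353], [69, 272, 19, 33, 164], [0, 360, 3, 8, 15]]
scene blue 292 [283.  200.4] [0.5454 0.0164 0.045 ]
scene blue 170 [251.8 205.8] [ 0.6095 -0.0211  0.045 ]
scene blue 206 [302.5 220.6] [0.5567 0.0897 0.045 ]
scene blue 456 [270.2 227.3] [0.6225 0.054  0.045 ]
scene white 75 [258.4 193.8] [ 0.5722 -0.0392  0.044 ]
scene white 549 [277.1 212.1] [0.5798 0.0321 0.044 ]
scene white 82 [307.9 207.7] [0.5193 0.0711 0.044 ]
scene white 95 [245.1 218.5] [ 0.6455 -0.0037  0.044 ]
scene white 106 [296.6 233.7] [0.5925 0.106  0.044 ]
```

View pics/scenef.png

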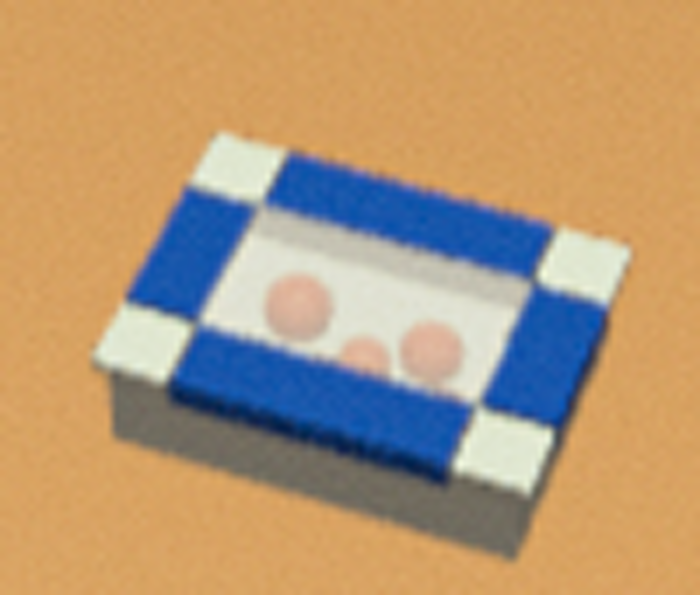

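All four flaps are level and the same shade. The box is within about 1 mm of its place, and the only changes in the top view are where the arm and its shadow are. I'm handing in.

```bash
python3 -c "from cell import *;print(sign_off())"
```

```text
the job is handed in; nothing more can be done
None
```

I pressed all four blue rim sections of the white box shut with the closed fingertips, in the order left, back, right, front. Then I moved the arm clear and handed the job in at about 10 s; the hand-in gives no verdict.

- **Presses:** each one ended at about 45 mm, the shut height, with 5 to 15 N on the tool.
- **Rim:** in the last scene picture all four sections lie level with the corners and show the same shade.
- **Box and other things:** the box's measured points agree with the starting ones to about 1–2 mm. The top view shows no change at the saucer, crystal, caliper or block.
- **Refused move:** one move call was refused as "invalid input", probably because its rows left out "turn". Nothing moved, and I repeated it with every field filled in.

No check failed or disagreed. I viewed 8 pictures.

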